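Square a book up under the document camera and take the snapshot

ROBOT

A 7-joint arm with a two-finger parallel gripper is mounted at the origin on the work surface. World frame = base frame: x ahead of the robot, y to its left, z up, the work surface at z = 0. Lengths are in m, angles in rad, forces in N, time in s.
With the tool pointing down it reaches from about 0.4 to 0.9 m from the base axis. Payload 5.5 kg.
Tool frame: the origin (TCP) lies midway between the tips of the shut fingers; the grasp point (between the pads) lies 19 mm behind it; x points along the fingers, y is the direction in which the jaws open and shut, and the axes are right-handed (so a half turn about x gives the same grasp; the last joint's range is limited). The gripper opens to 85 mm and grips with 20 to 120 N. Pads are 22 mm wide; open, the fingers measure 114 mm over their backs; the gripper's body (76 mm by 85 mm) begins 54 mm behind the grasp point. The pads swing forward as they close: fully open they stand 13 mm farther back than shut.
Start: joints at [1.46, 0.501, -0.427, 1.55, 0.221, 1.138, -0.21], TCP at [0.237, -0.605, 0.231] pointing down, gripper open.
Joint ranges: [-2.88, 2.88], [-0.31, 2.03], [-1.54, 1.56], [0.2, 2.42], [-1.41, 4.55], [0.19, 2.02], [-2.57, 2.57]. Speed limits (rad/s): [2.57, 2.57, 3.14, 3.14, 3.14, 3.14, 3.14].

INTERFACE

Orientations are given as a rotation vector (axis times angle).
In Python, from station import status, eyes, ctrl gives the robot as it stands.
- The arm moves only by the tool play_rows, never from a script. Its argument "plan" is one flat list of numbers, 6 for each row, row after row: the shift along the tool's x, y, z in cm, then the turn, a rotation vector about the tool's x, y, z in rad. A call has 1 to 8 rows; each row shifts and turns the pose as measured when the row begins, along the tool's axes as they then stand; what a row does not reach is not made up. A row lasts 1/10 s, in which the tool goes at most 50 mm and 8.59 degrees, less where a joint would pass 70% of its speed; a pose out of reach is approached as far as the arm can. A call with a gripper value outside its range is refused whole. "gripper" is the finger opening in cm, from 0 to 8.54, set as the call begins (left out, the last holds). The fingers move at their own pace and stop on an object; "grip_force" is the grip in N (left out, the last holds). Time passes only in rows, so rows that do not move let the fingers close. It gives the time, the measured TCP pose, the force and the opening at its end, in the units of the state.
- status.state(): the state, without advancing time (a new reading comes with each control period).
- eyes.read_camera(name): name is "side" or "top"; returns (picture, depth): 400x640x3 uint8, red, green, blue; 400x640 float32, m along the optical axis (not along the pixel's ray), 0 where there is no reading.
- eyes.calibration(name): a dict with "fx", "fy", "cx", "cy" (pixels), "rvec" (rotation vector, rad) and "tvec" (3), from world to camera coordinates, as OpenCV has them. Camera axes: x right, y down, z forward; pixel columns grow to the right and rows downward; lengths in m; the calibration is good to about 2 mm. A picture is of the moment at which its call begins. calibration takes no time and is no camera call.
- ctrl.sign_off(): hands the job in, once; it reports no verdict.
The state is a dict: "time": time; "q": joint angles; "joint_vel": joint speeds; "tau": joint torques, N m; "tool_pos": TCP position; "eef_rot": TCP orientation; "contact_force": force on the tool from outside, world axes, zero at the start; "moment": the same for the moment, N m; "grip_width": finger opening in m.
Only numpy, scipy, OpenCV 4.12 (cv2) and the standard library are available. Lean on these libraries where they do the work, as an engineer would, in place of code of your own. Each camera call takes 0.05 s, during which the arm holds its last target. There are 200 camera calls.

TASK

Without picking it up, push the blue book along the desk into the corner of the document camera's guide, so that its spine lies flush against the back rail and its end is up against the side rail. Then press the orange button on the camera's foot all the way down to take the picture and let go, leaving the book where it is. Do not lift or tip the book, do not press the button before the book is in place, and leave everything else on the desk alone.

Things in the scene. Friction and masses are not known exactly. Their poses are not given: they have to be found in the camera images.
- blue_book: the dark blue closed book with a small white label on its cover, lying flat on the desk: 105 mm along its x, 148 mm along its y, 26 mm thick, about 0.3 kg, slides freely. Origin at the centre of its underside; its +x long side is the blue spine, the other three edges show white paper
- book_corner (a point): the corner of the blue book's underside where the spine meets its +y end, at (52.5, 74, 0) mm in the book's frame; it belongs in the guide's inner corner
- guide: aluminium L-shaped corner guide of the document camera, fixed to the desk. Origin on the desk at the L's inner corner. Back rail: 190 mm from the corner along -y, inner face at x = 0. Side rail: 90 mm from the corner along -x, inner face at y = 0. Both 20 mm high, 8 mm thick. The book belongs inside, at negative x and y of this frame
- cam_head (a point): middle of the document camera's head, 235 mm above the desk, fixed to the guide at (105, 45) mm in its frame. A black neck carries it, bulging to (120, 125), from the grey foot (guide frame x -90 to 80, y 20 to 130, 30 mm high). Keep clear of head and neck
- snap_top (a point): centre of the top of the round orange snapshot button (32 mm across) on the camera's grey foot; pressed straight down
- snap (a joint): travel of the snapshot button: 0 released, 0.006 m fully down; springs back; about 5 N presses it fully
- red_book: red closed book, same size as the blue one: 105 (x) x 148 (y) x 26 mm thick, loose on the desk, to be left alone. Origin at the centre of its underside
- mug: white mug, 80 mm wide, 90 mm tall, handle on its +y side, loose on the desk, to be left alone. Origin at the centre of its underside
- pen_pot: square wooden pen pot with pens, 85 x 85 mm, 95 mm tall, 160 mm to the pen tops, loose on the desk, to be left alone. Origin at the centre of its underside
- mouse: black computer mouse, 105 (x) x 60 (y) x 32 mm, loose on the desk, to be left alone. Origin at the centre of its underside
- eraser: whiteboard eraser, green back on grey felt, 52 (x) x 122 (y) x 36 mm, loose on the desk, to be left alone. Origin at the centre of its underside
- remote: white remote control, 50 (x) x 150 (y) x 20 mm, loose on the desk, to be left alone. Origin at the centre of its underside
- stapler: black and yellow stapler, 130 (x) x 36 (y) x 56 mm, loose on the desk, to be left alone. Origin at the centre of its underside
Things that resemble listed ones, but are neither listed nor needed, are in the scene too. There is more than one size of the blue_book; the job needs the larger.

How it is judged:
By the outcome, as a careful person would: the job done as asked, in the order asked, and still so for the second after the job is handed in, with the robot touching nothing.
It also fails if it takes over 72 s, if anything falls off the work surface, if the arm or the gripper's body presses on something with over 40 N, if the wrist force passes 120 N, or if a joint passes its speed limit or range.

## Working session

There is one attempt and no reset: what is moved stays moved. The work goes in short steps, Python scripts to look and compute and a tool call to move; the robot and the scene stay as the last step left them, time stands still between calls to the robot, and variables do not carry over. Pictures are saved under pics/ and viewed, about 8 in all and at most 12, crops included, and the job is handed in when it is done.

Besides the shell and the picture viewer there is one more tool, called after "Call:" as a command line: name --argument value ..., lists and objects as JSON in quotes. play_rows: Moves the arm, as the interface text tells. Its arguments: {"type":"object","properties":{"plan":{"type":"array","items":{"type":"number"}},"gripper":{"type":"number"},"grip_force":{"type":"number"}},"required":["plan"]}

```bash
mkdir -p pics
cat > h.py <<'E'
import numpy as np, cv2
from station import status, eyes, ctrl
def cal(n):
    c=eyes.calibration(n); R=cv2.Rodrigues(np.array(c['rvec'],float))[0]; return c,R,np.array(c['tvec'],float).ravel()
def snap(n,f):
    p,d=eyes.read_camera(n); cv2.imwrite(f'pics/{f}.png',p[:,:,::-1]); np.save(f'pics/{f}.npy',d); return p,d
def atz(n,u,v,z):
    c,R,t=cal(n); r=R.T@np.array([(u-c['cx'])/c['fx'],(v-c['cy'])/c['fy'],1]); o=-R.T@t
    return o+r*(z-o[2])/r[2]
def dep(n,d,u,v):
    c,R,t=cal(n); z=d[int(v),int(u)]; return R.T@(np.array([(u-c['cx'])/c['fx']*z,(v-c['cy'])/c['fy']*z,z])-t)
def pix(n,P):
    c,R,t=cal(n); q=R@np.array(P)+t; return q[0]/q[2]*c['fx']+c['cx'],q[1]/q[2]*c['fy']+c['cy']
E
python3 - <<'E'
from h import *
snap('top','top0');snap('side','side0')
for n in('top','side'):
    c,R,t=cal(n);print(n,-R.T@t,R[2],c['fx'])
print(status.state())
E
```

```text
top [ 0.29776188 -0.02003053  1.27269862] [ 0.20200846  0.00982631 -0.97933448] 403.26622744545256
side [-6.86378284e-04  9.19150492e-01  8.45009493e-01] [ 0.40839648 -0.73375635 -0.54296771] 402.108085506853
{'time': 0.1, 'q': array([ 1.46022204,  0.50173145, -0.42677983,  1.55131613,  0.22079018,
        1.13832485, -0.21028776]), 'joint_vel': array([ 1.04814623e-04, -8.89964458e-04,  1.47345350e-03, -2.51835953e-03,
        1.08526746e-05,  9.37929670e-04,  1.08846142e-04]), 'tau': array([-1.09062521e-02, -5.70814490e+01, -5.83867460e+00, -2.81749552e+01,
        1.03861306e-02,  5.63786016e-03, -1.09364822e-05]), 'tool_pos': array([ 0.23705845, -0.60456891,  0.23038703]), 'eef_rot': array([ 2.01754557,  0.3833428 , -2.01810702]), 'contact_force': array([-0.41646971,  0.07461174,  0.42024032]), 'moment': array([-0.04109382,  0.02013102, -0.02986214]), 'grip_width': 0.085080630318187}
```

View pics/top0.png

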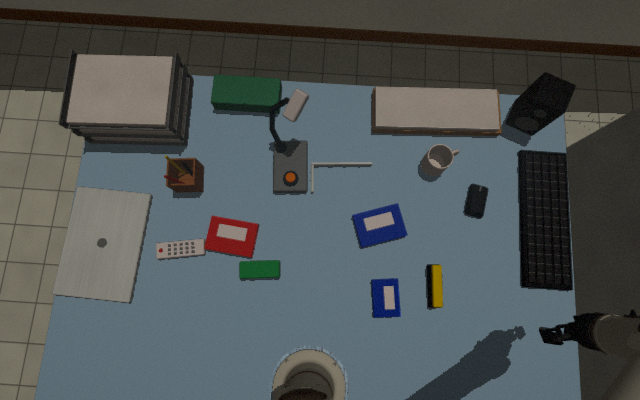

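View pics/side0.png

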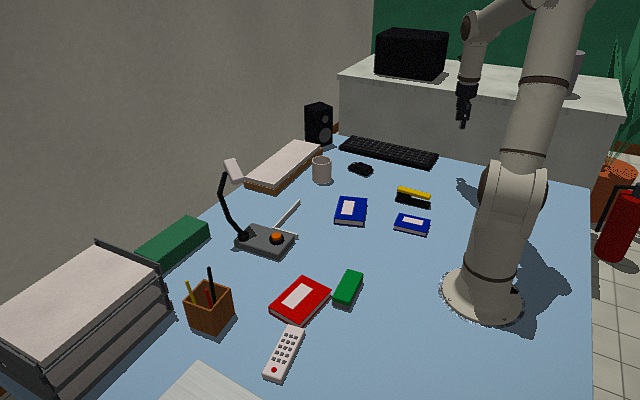

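The top view has the larger blue book at about (380,226), the guide's corner at about (313,164) and the orange button at (291,178). The smaller blue book is at (385,298), near the stapler at (434,286). Next is an enlarged crop of that area.

Run:
```python
from h import *
p=cv2.imread('pics/top0.png'); c=p[130:255,260:420]
cv2.imwrite('pics/crop0.png',cv2.resize(c,None,fx=5,fy=4.8 if 0 else 4.8,interpolation=cv2.INTER_CUBIC))
d=np.load('pics/top0.npy')
for n,u,v in [('button',291,178),('book',372,216),('corner?',313,164),('backend',371,163),('head',296,105),('footNE',305,188)]: print(n,dep('top',d,u,v).round(3))
# book cover mask
hsv=cv2.cvtColor(p,cv2.COLOR_BGR2HSV)
m=cv2.inRange(hsv,(112,150,60),(128,255,255)); m[260:]=0
m=cv2.morphologyEx(m,cv2.MORPH_CLOSE,np.ones((15,15)))
k=max(cv2.findContours(m,0,2)[0],key=cv2.contourArea)
b=cv2.boxPoints(cv2.minAreaRect(k)); print(b)
P=np.array([atz('top',*q,0.026) for q in b]);print(P.round(4),np.linalg.norm(np.diff(P,axis=0),axis=1),P.mean(0))
```

```text
button [0.615 0.098 0.054]
book [ 0.516 -0.163  0.025]
corner? [0.676 0.034 0.016]
backend [ 0.692 -0.154  0.016]
head [0.77  0.082 0.249]
footNE [0.592 0.053 0.028]
[[351.96924 214.55388]
 [397.5769  202.1154 ]
 [406.55383 235.03078]
 [360.94617 247.46925]]
[[ 0.5164 -0.1     0.026 ]
 [ 0.5655 -0.2417  0.026 ]
 [ 0.463  -0.2723  0.026 ]
 [ 0.4154 -0.1328  0.026 ]] [0.14996179 0.10696714 0.14747511] [ 0.49008893 -0.18669734  0.026     ]
```

View pics/crop0.png

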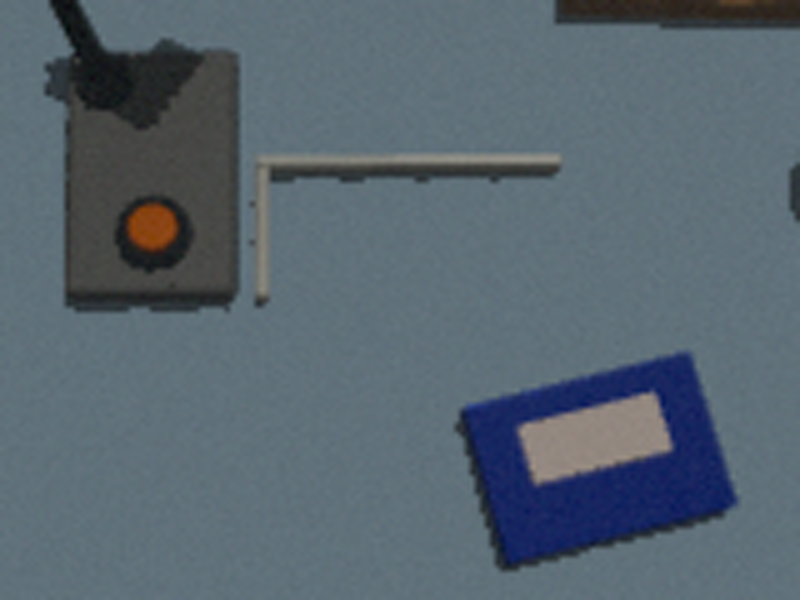

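The crop shows the guide's inner corner at about (314,165), the back rail's end at (372,165), the side rail's end at (313,192) and the button at (290.5,177.5). Now I'll compute the guide frame and check in the side view which long edge is the spine.

```bash
cat >> h.py <<'E'
from scipy.spatial.transform import Rotation as Ro
def go(P,yaw=None):
    """tool-frame shift (cm) and turn to bring TCP to P, pointing down, tool y (jaw axis) at world yaw (mod pi)"""
    s=status.state(); R=Ro.from_rotvec(s['eef_rot']); 
    print('pos',s['tool_pos'].round(4),'t',s['time'],'F',s['contact_force'].round(1),'jaw yaw',np.degrees(np.arctan2(*R.as_matrix()[[1,0],1])).round(1))
    print('axes\n',R.as_matrix().round(3))
    print('shift cm',(R.inv().apply(np.array(P)-s['tool_pos'])*100).round(2))
    if yaw is not None:
        for a in(yaw,yaw+np.pi):
            x=np.array([0,0,-1.]);y=np.array([np.cos(a),np.sin(a),0]);T=Ro.from_matrix(np.c_[x,y,np.cross(x,y)])
            print('turn',(R.inv()*T).as_rotvec().round(3),'q7',s['q'][6].round(2))
E
python3 - <<'E'
from h import *
for n,u,v,z in [('corner',314,165.4,.02),('backend',372,165,.02),('sideend',313.6,192.3,.02),('button',290.4,177.3,.05),('foot se',307,189,.03),('foot ne',307.5,141,.03)]: print(n,atz('top',u,v,z).round(4))
A=atz('top',314,165.4,.02);B=atz('top',372,165,.02);print(np.degrees(np.arctan2(*(A-B)[[1,0]]))-90,np.linalg.norm(A-B))
print([np.round(pix('side',p),0) for p in ([.5164,-.1,.026],[.5655,-.2417,.026],[.4154,-.1328,.026])])
d=np.load('pics/side0.npy')
p=cv2.imread('pics/side0.png');c=p[185:265,225:385];cv2.imwrite('pics/crop1.png',cv2.resize(c,None,fx=5,fy=5,interpolation=cv2.INTER_CUBIC))
print('button side',dep('side',d,277,237))
go([.4,-.25,.15],np.radians(90))
E
```

```text
corner [0.6703 0.0301 0.02  ]
backend [ 0.6839 -0.1569  0.02  ]
sideend [0.5813 0.0252 0.02  ]
button [0.6178 0.1    0.05  ]
foot se [0.5883 0.0464 0.03  ]
foot ne [0.748  0.0565 0.03  ]
4.164568458563778 0.18745746173090855
[array([333., 218.]), array([339., 195.]), array([364., 221.])]
button side [0.6110295  0.10691896 0.04938638]
pos [ 0.2371 -0.6046  0.2304] t 0.1 F [-0.4  0.1  0.4] jaw yaw -68.6
axes
 [[-0.001  0.365 -0.931]
 [ 0.002 -0.931 -0.365]
 [-1.    -0.002 -0.   ]]
shift cm [  8.09 -27.04 -28.12]
turn [-2.768e+00 -2.000e-03  0.000e+00] q7 -0.21
turn [0.374 0.    0.002] q7 -0.21
```

View pics/crop1.png

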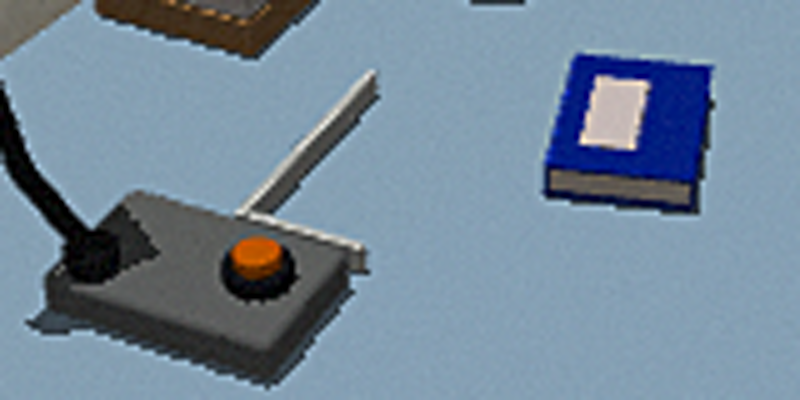

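The side crop shows the +y end as paper, with the guide and foot clear. The near long edge is too thin to judge by eye, so I'll check its pixel colours.

Run:
```python
from h import *
p=cv2.imread('pics/top0.png');s=cv2.imread('pics/side0.png')
print('top near edge (BGR)')
for u in(370,380,390): 
    print(u,[p[v,u].tolist() for v in range(int(247.5-(u-361)*.273)-3,int(247.5-(u-361)*.273)+4)])
print('top +y end',[p[230,u].tolist() for u in range(352,362)])
print('far edge',[p[v,375].tolist() for v in range(203,212)])
for v in(205,212,218): print('side row',v,[s[v,u].tolist() for u in range(360,370)])
for v in(220,223): print('side L',v,[s[v,u].tolist() for u in range(332,340)])
```

```text
top near edge (BGR)
370 [[97, 37, 24], [98, 35, 21], [95, 36, 19], [65, 37, 26], [60, 58, 47], [115, 106, 91], [124, 116, 99]]
380 [[97, 37, 24], [93, 33, 17], [95, 35, 20], [79, 41, 30], [58, 49, 41], [116, 106, 93], [124, 114, 98]]
390 [[98, 43, 28], [97, 35, 21], [94, 36, 16], [71, 27, 13], [60, 47, 36], [74, 68, 57], [117, 108, 92]]
top +y end [[122, 113, 96], [120, 111, 95], [115, 106, 92], [59, 52, 46], [59, 35, 28], [78, 26, 19], [98, 42, 25], [97, 38, 26], [96, 40, 23], [98, 40, 27]]
far edge [[123, 113, 97], [121, 111, 95], [123, 113, 96], [119, 112, 93], [120, 111, 95], [115, 96, 78], [111, 55, 41], [100, 40, 28], [96, 38, 24]]
side row 205 [[126, 28, 1], [128, 26, 0], [131, 35, 10], [129, 32, 5], [129, 31, 0], [132, 21, 0], [73, 20, 4], [55, 56, 49], [180, 164, 135], [184, 165, 137]]
side row 212 [[129, 26, 2], [128, 28, 9], [127, 28, 0], [131, 30, 1], [133, 21, 0], [78, 20, 0], [61, 60, 50], [188, 170, 144], [184, 165, 137], [182, 161, 137]]
side row 218 [[130, 32, 8], [126, 26, 0], [133, 34, 14], [134, 23, 0], [81, 22, 8], [61, 58, 50], [186, 168, 140], [184, 161, 136], [180, 162, 135], [180, 159, 133]]
side L 220 [[189, 169, 139], [163, 137, 110], [59, 24, 12], [79, 86, 97], [85, 91, 99], [80, 89, 93], [82, 88, 98], [81, 87, 91]]
side L 223 [[189, 169, 144], [124, 91, 73], [52, 0, 0], [40, 0, 0], [59, 19, 1], [57, 17, 9], [57, 17, 13], [65, 41, 34]]
```

Call:
play_rows --plan '[1, -4, -4, 0.1, 0, 0, 1, -4, -4, 0.1, 0, 0, 1, -4, -4, 0.1, 0, 0, 1, -4, -4, 0.1, 0, 0, 0, -3, -3, 0.05, 0, 0]' --gripper 8.5

```text
time: 0.6
tool_pos: [0.3716, -0.4062, 0.1901]
eef_rot: [-2.157, 0.119, 2.17]
contact_force: [0.5, -0.9, 0.5]
grip_width: 0.0849
```

Run:
```python
from h import *
s=cv2.imread('pics/side0.png')
a=cv2.resize(s[192:230,328:375],(752,608)[:1]+(608,),interpolation=cv2.INTER_NEAREST)[:,:]
a=cv2.resize(s[192:230,328:375],None,fx=8.5,fy=8.5,interpolation=cv2.INTER_NEAREST)
b=cv2.resize(s[272:334,262:340],None,fx=5,fy=5,interpolation=cv2.INTER_NEAREST)
h=max(a.shape[0],b.shape[0]);f=lambda x:cv2.copyMakeBorder(x,0,h-x.shape[0],0,0,0)
cv2.imwrite('pics/crop2.png',np.clip(np.hstack([f(a),f(b)]).astype(float)*1.5,0,255).astype(np.uint8))
```

```text
(no output)
```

View pics/crop2.png

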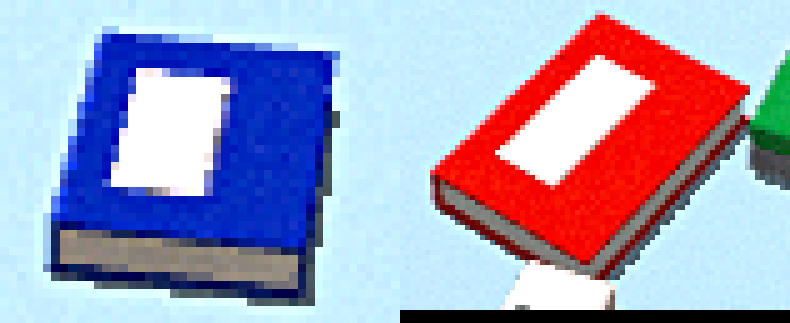

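The red book shows the same pattern: its label is nearer the spine, and the spine covers the full height of its edge. So the blue book's spine faces away from the robot, with a yaw of about 19° against about 4° for the guide. The plan is to push +y, then +x, then +y again.

```bash
cat >> h.py <<'E'
G0=np.array([.670,.030,0]);GA=np.radians(4.0)
def g2w(gx,gy,z): c,s=np.cos(GA),np.sin(GA); return G0+np.array([c*gx-s*gy,s*gx+c*gy,z])
def w2g(P): c,s=np.cos(GA),np.sin(GA); d=np.array(P)-G0; return np.array([c*d[0]+s*d[1],-s*d[0]+c*d[1],d[2]])
E
python3 - <<'E'
from h import *
go(g2w(-.195,-.345,.1),GA)
print(status.state()['q'])
E
```

```text
pos [ 0.3716 -0.4062  0.1901] t 0.6 F [ 0.5 -0.9  0.5] jaw yaw -96.4
axes
 [[-0.006 -0.111 -0.994]
 [ 0.002 -0.994  0.111]
 [-1.    -0.001  0.006]]
shift cm [  8.95  -9.21 -11.9 ]
turn [-1.752  0.003  0.006] q7 -1.06
turn [ 1.39   0.005 -0.003] q7 -1.06
[ 1.11631762  0.37050177 -0.41481761  1.83963532  0.18045015  0.97334958
 -1.05834138]
```

Call:
play_rows --plan '[0, 0, 0, -0.146, 0, 0, 0, 0, 0, -0.146, 0, 0, 0, 0, 0, -0.146, 0, 0, 0, 0, 0, -0.146, 0, 0, 0, 0, 0, -0.146, 0, 0, 0, 0, 0, -0.146, 0, 0, 0, 0, 0, -0.146, 0, 0, 0, 0, 0, -0.146, 0, 0]' --gripper 6

```text
time: 1.4
tool_pos: [0.3788, -0.3936, 0.1874]
eef_rot: [1.555, 0.955, -1.558]
contact_force: [0.3, -0.2, -0.2]
grip_width: 0.06
```

Call:
play_rows --plan '[0, 0, 0, -0.146, 0, 0, 0, 0, 0, -0.146, 0, 0, 0, 0, 0, -0.146, 0, 0, 0, 0, 0, -0.146, 0, 0, 0, 0, 0, 0, 0, 0]'

```text
time: 1.9
tool_pos: [0.3771, -0.3925, 0.1854]
eef_rot: [1.124, 1.28, -1.12]
contact_force: [0.3, 0.5, -1.0]
grip_width: 0.0597
```

Run:
```python
from h import *
go(g2w(-.195,-.345,.1),GA)
print(status.state()['q'])
```

```text
pos [ 0.3771 -0.3925  0.1854] t 1.9 F [ 0.3  0.5 -1. ] jaw yaw 6.9
axes
 [[-0.01   0.993  0.121]
 [ 0.012  0.121 -0.993]
 [-1.    -0.008 -0.013]]
shift cm [ 8.5  13.   -4.84]
turn [ 0.051 -0.013  0.008] q7 0.56
turn [-3.09  -0.013 -0.02 ] q7 0.56
[ 1.38232174  0.45448592 -0.79136633  1.84049897  0.37076143  1.01808018
  0.55937444]
```

Call:
play_rows --plan '[2, 3.25, -1.2, 0.05, -0.013, 0.008, 2, 3.25, -1.2, 0, 0, 0, 2, 3.25, -1.2, 0, 0, 0, 2.5, 3.25, -1.2, 0, 0, 0, 0, 0, 0, 0, 0, 0]'

```text
time: 2.4
tool_pos: [0.5043, -0.337, 0.0961]
eef_rot: [1.179, 1.227, -1.183]
contact_force: [-0.5, 0.9, 0.5]
grip_width: 0.0601
```

Run:
```python
from h import *
go(g2w(-.195,-.345,.007),GA)
```

```text
pos [ 0.5043 -0.337   0.0961] t 2.4 F [-0.5  0.9  0.5] jaw yaw 2.2
axes
 [[-0.002  0.999  0.039]
 [-0.002  0.039 -0.999]
 [-1.    -0.002  0.002]]
shift cm [ 8.91 -0.42 -0.95]
turn [-0.031  0.002  0.002] q7 0.18
turn [ 3.11e+00  3.00e-03 -3.00e-03] q7 0.18
```

Call:
play_rows --plan '[3, 0, 0, -0.03, 0, 0, 3, -0.2, 0, 0, 0, 0, 2, -0.2, 0, 0, 0, 0, 0.9, 0, 0, 0, 0, 0, 0, 0, 0, 0, 0, 0]'

```text
time: 2.9
tool_pos: [0.5001, -0.3376, 0.0041]
eef_rot: [1.164, 1.236, -1.171]
contact_force: [0.5, 0.7, -0.3]
grip_width: 0.0601
```

Call:
play_rows --plan '[0, 0, -1.2, 0, 0, 0, 0, 0, -1, 0, 0, 0, 0, 0, -1, 0, 0, 0, 0, 0, -0.8, 0, 0, 0, 0, 0, -0.8, 0, 0, 0, 0, 0, -0.8, 0, 0, 0, 0, 0, -0.8, 0, 0, 0, 0, 0, -0.8, 0, 0, 0]'

```text
time: 3.7
tool_pos: [0.498, -0.2632, 0.0088]
eef_rot: [1.165, 1.225, -1.174]
contact_force: [0.0, -2.0, -0.7]
grip_width: 0.0597
```

Run:
```python
from h import *
print(w2g(status.state()['tool_pos']))
go(g2w(-.195,-.185,.007),GA)
```

```text
[-0.19204979 -0.28045083  0.00882612]
pos [ 0.498  -0.2632  0.0088] t 3.7 F [ 0.  -2.  -0.7] jaw yaw 3.0
axes
 [[ 0.002  0.999  0.052]
 [-0.009  0.052 -0.999]
 [-1.     0.002  0.009]]
shift cm [ 0.1  -0.47 -9.54]
turn [-0.018  0.009 -0.001] q7 -0.02
turn [ 3.124e+00 -2.000e-03 -1.400e-02] q7 -0.02
```

Call:
play_rows --plan '[0.1, -0.1, -0.8, -0.018, 0.005, 0, 0, -0.1, -0.8, 0, 0, 0, 0, 0, -0.8, 0, 0, 0, 0, 0, -0.8, 0, 0, 0, 0, 0, -0.8, 0, 0, 0, 0, 0, -0.8, 0, 0, 0, 0, 0, -0.8, 0, 0, 0, 0, 0, -0.8, 0, 0, 0]'

```text
time: 4.5
tool_pos: [0.4915, -0.1973, 0.0081]
eef_rot: [1.155, 1.233, -1.16]
contact_force: [-0.6, -2.7, 1.2]
grip_width: 0.0603
```

```bash
cat >> h.py <<'E'
def book(f):
    p,d=snap('top',f); p=p[:,:,::-1].copy()
    hsv=cv2.cvtColor(p,cv2.COLOR_BGR2HSV)
    m=cv2.inRange(hsv,(112,150,60),(128,255,255)); m[262:]=0
    m=cv2.morphologyEx(m,cv2.MORPH_CLOSE,np.ones((15,15)))
    k=max(cv2.findContours(m,0,2)[0],key=cv2.contourArea)
    b=cv2.boxPoints(cv2.minAreaRect(k)); P=np.array([atz('top',*q,0.026) for q in b])
    e=[P[(i+1)%4]-P[i] for i in range(4)]; l=[np.linalg.norm(x) for x in e]; L=e[int(np.argmax(l))]; L=L*np.sign(L[1])
    print('book centre g',w2g(P.mean(0)).round(4),'sizes',np.round(l[:2],3),'yaw',np.degrees(np.arctan2(-L[0],L[1])).round(1))
    print('corners g\n',np.array([w2g(x) for x in P]).round(3))
E
python3 - <<'E'
from h import *
print(w2g(status.state()['tool_pos']))
book('top1')
go(g2w(-.195,-.185,.007),GA)
E
```

```text
[-0.19391821 -0.21429687  0.00809779]
book centre g [-0.1776 -0.1282  0.026 ] sizes [0.145 0.104] yaw 3.7
corners g
 [[-0.125 -0.057  0.026]
 [-0.126 -0.202  0.026]
 [-0.23  -0.198  0.026]
 [-0.229 -0.056  0.026]]
pos [ 0.4914 -0.1951  0.0081] t 4.55 F [ 0.2 -0.4  0.7] jaw yaw 4.0
axes
 [[ 0.003  0.998  0.07 ]
 [-0.006  0.07  -0.998]
 [-1.     0.002  0.006]]
shift cm [ 0.09 -0.12 -2.71]
turn [ 0.     0.006 -0.002] q7 -0.14
turn [-3.141  0.004  0.009] q7 -0.14
```

Call:
play_rows --plan '[0.1, 0, -0.7, 0, 0.005, 0, 0, 0, -0.7, 0, 0, 0, 0, 0, -0.7, 0, 0, 0, 0, 0, -0.6, 0, 0, 0, 0, 0, -0.5, 0, 0, 0, 0, 0, 0, 0, 0, 0, 0, 0, 1, 0, 0, 0, 0, 0, 2, 0, 0, 0]'

```text
time: 5.35
tool_pos: [0.492, -0.1865, 0.0071]
eef_rot: [1.155, 1.244, -1.148]
contact_force: [0.1, -0.7, 0.3]
grip_width: 0.06
```

Call:
play_rows --plan '[-4, 0, 1, 0, 0, 0, -4, 0, 0, 0, 0, 0, -1, 0, 0, 0.14, 0, 0, 0, 0, 0, 0.14, 0, 0, 0, 0, 0, 0.14, 0, 0, 0, 0, 0, 0.14, 0, 0, 0, 0, 0, 0.14, 0, 0, 0, 0, 0, 0.14, 0, 0]'

```text
time: 6.15
tool_pos: [0.4898, -0.2018, 0.0976]
eef_rot: [1.776, 0.73, -1.77]
contact_force: [0.4, 0.5, 0.2]
grip_width: 0.0599
```

Call:
play_rows --plan '[0, 0, 0, 0.14, 0, 0, 0, 0, 0, 0.14, 0, 0, 0, 0, 0, 0.14, 0, 0, 0, 0, 0, 0.14, 0, 0, 0, 0, 0, 0.14, 0, 0, 0, 0, 0, 0, 0, 0]'

```text
time: 6.75
tool_pos: [0.4878, -0.2021, 0.0956]
eef_rot: [2.204, 0.063, -2.215]
contact_force: [-0.6, 0.4, 0.0]
grip_width: 0.0599
```

Run:
```python
from h import *
book('top2')
go(g2w(-.29,-.09,.09),GA+np.pi/2)
print(status.state()['q'])
for q in [(372,280),(398,280),(240,263),(280,261)]: print(w2g(atz('top',*q,.02)))
```

```text
book centre g [-0.1774 -0.0937  0.026 ] sizes [0.145 0.104] yaw 3.7
corners g
 [[-0.125 -0.022  0.026]
 [-0.126 -0.167  0.026]
 [-0.23  -0.164  0.026]
 [-0.229 -0.022  0.026]]
pos [ 0.4877 -0.2022  0.0956] t 6.8 F [-0.7 -0.1  0.1] jaw yaw -87.5
axes
 [[-0.005  0.044 -0.999]
 [ 0.017 -0.999 -0.044]
 [-1.    -0.017  0.004]]
shift cm [  0.81 -12.63   9.53]
turn [ 3.115  0.027 -0.006] q7 -1.36
turn [-0.026  0.004  0.017] q7 -1.36
[ 0.64809754  0.46729512 -0.36459271  1.95580256  0.21256243  0.76683409
 -1.36313136]
[-0.36388395 -0.1765315   0.02      ]
[-0.36430069 -0.25585986  0.02      ]
[-0.31052043  0.22757256  0.02      ]
[-0.3050615   0.10484641  0.02      ]
```

View pics/top2.png

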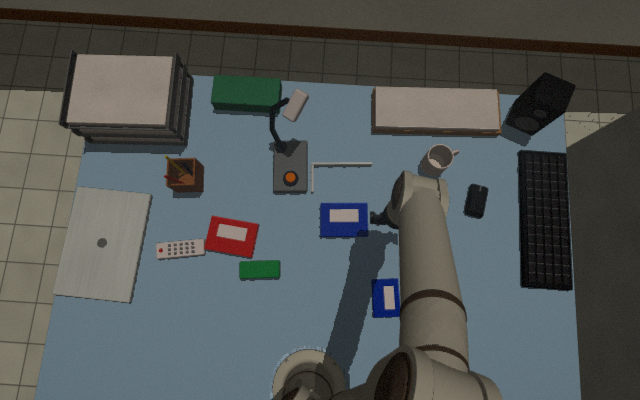

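The book is now aligned with the guide at (344,220), about 20 mm short of the side rail, and nothing else has moved. Next I go behind its near long side.

Call:
play_rows --plan '[0, -3.2, 1.8, -0.026, 0, 0.017, 0, -3.2, 1.8, 0, 0, 0, 0, -3.2, 1.8, 0, 0, 0, 0, -3, 1.6, 0, 0, 0, 0, 0, 0, 0, 0, 0]'

```text
time: 7.3
tool_pos: [0.4067, -0.0792, 0.0952]
eef_rot: [2.172, 0.097, -2.18]
contact_force: [0.4, -0.2, 0.5]
grip_width: 0.06
```

Run:
```python
from h import *
print(w2g(status.state()['tool_pos']))
go(g2w(-.265,-.094,.007),GA+np.pi/2)
print(status.state()['q'])
```

```text
[-0.27029377 -0.09054165  0.09520643]
pos [ 0.4067 -0.0792  0.0952] t 7.3 F [ 0.4 -0.2  0.5] jaw yaw -84.9
axes
 [[-0.004  0.089 -0.996]
 [-0.    -0.996 -0.089]
 [-1.    -0.     0.004]]
shift cm [ 8.82  0.36 -0.56]
turn [-3.122 -0.     0.006] q7 -1.55
turn [0.019 0.004 0.   ] q7 -1.55
[ 0.50953715  0.30082416 -0.4293252   2.22316032  0.20400187  0.65751023
 -1.5470718 ]
```

Call:
play_rows --plan '[3, 0.2, 0, 0.019, 0, 0, 3, 0.2, 0, 0, 0, 0, 2, 0, 0, 0, 0, 0, 0.8, 0, 0, 0, 0, 0, 0, 0, 0, 0, 0, 0]'

```text
time: 7.8
tool_pos: [0.4105, -0.0847, 0.0059]
eef_rot: [2.179, 0.094, -2.174]
contact_force: [0.1, 0.8, -0.2]
grip_width: 0.0599
```

Call:
play_rows --plan '[0, 0, -1, 0, 0, 0, 0, 0, -1, 0, 0, 0, 0, 0, -0.8, 0, 0, 0, 0, 0, -0.8, 0, 0, 0, 0, 0, -0.8, 0, 0, 0, 0, 0, -0.8, 0, 0, 0, 0, 0, -0.8, 0, 0, 0, 0, 0, -0.8, 0, 0, 0]'

```text
time: 8.6
tool_pos: [0.4828, -0.0796, 0.0084]
eef_rot: [2.175, 0.093, -2.175]
contact_force: [-5.4, -0.7, 4.7]
grip_width: 0.0595
```

Run:
```python
from h import *
print(w2g(status.state()['tool_pos']))
book('top3')
go(g2w(-.115,-.094,.007),GA+np.pi/2)
```

```text
[-0.19443405 -0.09628661  0.0084214 ]
book centre g [-0.1332 -0.0349  0.026 ] sizes [0.038 0.103] yaw -82.5
corners g
 [[-0.083 -0.013  0.026]
 [-0.081 -0.051  0.026]
 [-0.183 -0.057  0.026]
 [-0.186 -0.02   0.026]]
pos [ 0.4849 -0.0793  0.0087] t 8.65 F [ 0.4 -0.1 -0.4] jaw yaw -84.9
axes
 [[ 0.003  0.088 -0.996]
 [-0.002 -0.996 -0.088]
 [-1.     0.002 -0.003]]
shift cm [ 0.19 -0.07 -7.73]
turn [-3.123  0.004 -0.004] q7 -1.68
turn [ 0.019 -0.003 -0.002] q7 -1.68
```

Call:
play_rows --plan '[0, 0, -0.9, 0.01, 0, 0, 0.1, 0, -0.9, 0.005, 0, 0, 0, 0, -0.9, 0, 0, 0, 0, 0, -0.9, 0, 0, 0, 0, 0, -0.9, 0, 0, 0, 0, 0, -0.9, 0, 0, 0, 0, 0, -0.8, 0, 0, 0, 0, 0, -0.6, 0, 0, 0]'

```text
time: 9.45
tool_pos: [0.55, -0.0746, 0.0063]
eef_rot: [2.171, 0.075, -2.195]
contact_force: [-6.2, -0.0, 5.2]
grip_width: 0.0598
```

Call:
play_rows --plan '[0, 0, -0.5, 0, 0, 0, 0, 0, -0.5, 0, 0, 0]'

```text
time: 9.65
tool_pos: [0.5598, -0.0739, 0.0061]
eef_rot: [2.168, 0.074, -2.197]
contact_force: [-5.7, -0.8, 4.6]
grip_width: 0.0599
```

Run:
```python
from h import *
print(w2g(status.state()['tool_pos']))
go(g2w(-.115,-.094,.007),GA+np.pi/2)
```

```text
[-0.11714251 -0.09599914  0.00610808]
pos [ 0.5598 -0.0739  0.0061] t 9.65 F [-5.7 -0.8  4.6] jaw yaw -85.9
axes
 [[-0.013  0.072 -0.997]
 [-0.004 -0.997 -0.072]
 [-1.     0.004  0.014]]
shift cm [-0.09 -0.2  -0.21]
turn [-3.139  0.006  0.021] q7 -1.7
turn [ 0.002  0.014 -0.004] q7 -1.7
```

Call:
play_rows --plan '[0, 0, -0.3, 0, 0, 0, 0, 0, -0.3, 0, 0, 0]'

```text
time: 9.85
tool_pos: [0.5658, -0.0735, 0.0059]
eef_rot: [2.166, 0.074, -2.199]
contact_force: [-6.3, 1.0, 5.4]
grip_width: 0.06
```

Call:
play_rows --plan '[0, 0, -0.3, 0, 0, 0, 0, 0, -0.3, 0, 0, 0]'

```text
time: 10.05
tool_pos: [0.5656, -0.0736, 0.0049]
eef_rot: [2.151, 0.072, -2.213]
contact_force: [-10.4, -0.3, 9.4]
grip_width: 0.0601
```

The back rail has been reached: the pusher stopped and the force rose to about 10 N. I'm backing off and going round to the -y end.

Call:
play_rows --plan '[0, 0, 1, 0, 0, 0, 0, 0, 2, 0, 0, 0, -4, 0, 1, 0, 0, 0, -5, 3, 0, 0, 0, 0, 0, 4, 0, 0, 0, 0, 0, 4, 0, 0, 0, 0, 0, 4, 0, 0, 0, 0, 0, 0, 0, 0, 0, 0]' --gripper 6

```text
time: 10.85
tool_pos: [0.5493, -0.2267, 0.0981]
eef_rot: [2.174, 0.076, -2.18]
contact_force: [-1.0, 0.3, 0.5]
grip_width: 0.0598
```

Call:
play_rows --plan '[0, 0, 0, -0.142, 0, 0, 0, 0, 0, -0.142, 0, 0, 0, 0, 0, -0.142, 0, 0, 0, 0, 0, -0.142, 0, 0, 0, 0, 0, -0.142, 0, 0, 0, 0, 0, -0.142, 0, 0, 0, 0, 0, -0.142, 0, 0, 0, 0, 0, -0.142, 0, 0]' --gripper 3

```text
time: 11.65
tool_pos: [0.559, -0.2287, 0.1008]
eef_rot: [1.442, 1.018, -1.423]
contact_force: [0.6, -0.2, -0.8]
grip_width: 0.03
```

Call:
play_rows --plan '[0, 0, 0, -0.142, 0, 0, 0, 0, 0, -0.142, 0, 0, 0, 0, 0, -0.142, 0, 0, 0, 0, 0, 0, 0, 0]'

```text
time: 12.05
tool_pos: [0.5636, -0.2276, 0.1017]
eef_rot: [1.118, 1.234, -1.096]
contact_force: [-0.7, -0.4, -0.7]
grip_width: 0.0303
```

Run:
```python
from h import *
book('top4')
go(g2w(-.052,-.215,.09),GA)
print(status.state()['q'])
```

```text
book centre g [-0.05   -0.0925  0.026 ] sizes [0.148 0.099] yaw 3.8
corners g
 [[-0.    -0.019  0.026]
 [-0.001 -0.167  0.026]
 [-0.1   -0.165  0.026]
 [-0.099 -0.019  0.026]]
pos [ 0.5636 -0.2275  0.1018] t 12.1 F [-0.2  1.3  0.6] jaw yaw 7.3
axes
 [[ 0.033  0.991  0.126]
 [-0.012  0.127 -0.992]
 [-0.999  0.031  0.017]]
shift cm [ 1.36  7.36 -3.06]
turn [ 0.057  0.016 -0.032] q7 0.03
turn [-3.084  0.049  0.024] q7 0.03
[ 0.88344219  0.64433019 -0.73540717  1.78653356  0.55098625  0.88739094
  0.0294777 ]
```

Call:
play_rows --plan '[0.3, 3.7, -0.8, 0.057, 0.016, -0.032, 0.3, 3.6, -0.8, 0, 0, 0, 0, 0, 0, 0, 0, 0]'

```text
time: 12.4
tool_pos: [0.6346, -0.2051, 0.0955]
eef_rot: [1.17, 1.235, -1.172]
contact_force: [-0.1, 0.7, 0.1]
grip_width: 0.0298
```

Run:
```python
from h import *
print(w2g(status.state()['tool_pos']))
go(g2w(-.052,-.205,.008),GA)
```

```text
[-0.05167951 -0.23210384  0.09552299]
pos [ 0.6346 -0.2051  0.0955] t 12.4 F [-0.1  0.7  0.1] jaw yaw 3.0
axes
 [[-0.002  0.999  0.052]
 [ 0.     0.052 -0.999]
 [-1.    -0.002 -0.001]]
shift cm [ 8.75 -0.06 -2.7 ]
turn [-0.018 -0.001  0.002] q7 -0.07
turn [3.124e+00 3.000e-03 1.000e-03] q7 -0.07
```

Call:
play_rows --plan '[3, 0, 0, -0.018, 0, 0, 3, 0, 0, 0, 0, 0, 2, 0, 0, 0, 0, 0, 0.7, 0, 0, 0, 0, 0, 0, 0, -1, 0, 0, 0, 0, 0, -1.2, 0, 0, 0, 0, 0, -1.2, 0, 0, 0, 0, 0, -1, 0, 0, 0]'

```text
time: 13.2
tool_pos: [0.6356, -0.159, 0.0101]
eef_rot: [1.171, 1.226, -1.166]
contact_force: [0.3, -0.3, -0.1]
grip_width: 0.0298
```

Call:
play_rows --plan '[0, 0, -0.6, 0, 0, 0, 0, 0, -0.6, 0, 0, 0, 0, 0, -0.6, 0, 0, 0, 0, 0, -0.4, 0, 0, 0]'

```text
time: 13.6
tool_pos: [0.6351, -0.1347, 0.0121]
eef_rot: [1.169, 1.224, -1.164]
contact_force: [-0.5, -2.2, -0.9]
grip_width: 0.0299
```

Run:
```python
from h import *
print(w2g(status.state()['tool_pos']))
go(g2w(-.052,-.158,.008),GA)
```

```text
[-0.04630281 -0.16181568  0.0121298 ]
pos [ 0.6351 -0.1347  0.0121] t 13.6 F [-0.5 -2.2 -0.9] jaw yaw 3.2
axes
 [[ 0.01   0.998  0.055]
 [-0.006  0.055 -0.998]
 [-1.     0.009  0.006]]
shift cm [ 0.41 -0.58 -0.38]
turn [-0.015  0.006 -0.009] q7 -0.25
turn [ 3.127 -0.015 -0.01 ] q7 -0.25
```

Call:
play_rows --plan '[0.2, -0.1, -0.3, 0, 0, 0, 0.1, 0, -0.3, 0, 0, 0]'

```text
time: 13.8
tool_pos: [0.6349, -0.1332, 0.0105]
eef_rot: [1.167, 1.216, -1.168]
contact_force: [-1.2, -5.4, 3.6]
grip_width: 0.0302
```

Call:
play_rows --plan '[0.1, 0, -0.3, 0, 0, 0, 0, 0, -0.3, 0, 0, 0]'

```text
time: 14.0
tool_pos: [0.6349, -0.1325, 0.0101]
eef_rot: [1.166, 1.21, -1.173]
contact_force: [0.4, -2.3, -0.9]
grip_width: 0.0295
```

Call:
play_rows --plan '[0, 0, -0.3, 0, 0, 0, 0, 0, -0.3, 0, 0, 0]'

```text
time: 14.2
tool_pos: [0.6347, -0.1293, 0.0101]
eef_rot: [1.165, 1.206, -1.176]
contact_force: [-0.3, -7.5, 1.2]
grip_width: 0.0302
```

Call:
play_rows --plan '[0, 0, -0.4, 0, 0, 0, 0, 0, -0.4, 0, 0, 0, 0, 0, -0.4, 0, 0, 0]'

```text
time: 14.5
tool_pos: [0.6346, -0.1296, 0.0103]
eef_rot: [1.159, 1.192, -1.188]
contact_force: [-0.6, -9.3, 1.7]
grip_width: 0.0299
```

Run:
```python
from h import *
print(w2g(status.state()['tool_pos']))
book('top5')
go(g2w(-.052,-.158,.008),GA)
```

```text
[-0.04642813 -0.15674601  0.01029242]
book centre g [-0.0499 -0.0638  0.026 ] sizes [0.129 0.099] yaw 3.8
corners g
 [[-0.    -0.     0.026]
 [-0.001 -0.129  0.026]
 [-0.1   -0.127  0.026]
 [-0.099  0.     0.026]]
pos [ 0.6346 -0.1296  0.0103] t 14.55 F [ 0.9 -9.5  1. ] jaw yaw 2.3
axes
 [[ 0.013  0.999  0.04 ]
 [-0.036  0.04  -0.999]
 [-0.999  0.011  0.037]]
shift cm [ 0.23 -0.55  0.13]
turn [-0.03   0.037 -0.011] q7 -0.3
turn [ 3.111 -0.017 -0.057] q7 -0.3
```

Call:
play_rows --plan '[0, 0, 1, 0, 0.02, 0, 0, 0, 2, 0, 0.017, 0, -4, 0, 2, 0, 0, 0, -5, -4, 2, 0, 0, 0, 0, -4, 1, 0, 0, 0, 0, -4, 1, 0, 0, 0, 0, -3, 0, 0, 0, 0, 0, 0, 0, 0, 0, 0]'

```text
time: 15.35
tool_pos: [0.4967, -0.2123, 0.089]
eef_rot: [1.193, 1.231, -1.155]
contact_force: [0.4, -0.4, -0.7]
grip_width: 0.0301
```

Run:
```python
from h import *
book('top6')
snap('side','side6')
a=cv2.imread('pics/top6.png')[130:210,260:390];b=cv2.imread('pics/side6.png')[170:270,225:355]
f=lambda x:cv2.resize(x,(780,int(x.shape[0]*6)),interpolation=cv2.INTER_CUBIC)
cv2.imwrite('pics/c6.png',cv2.resize(np.vstack([f(a),f(b)]),None,fx=.55,fy=.55))
go(g2w(-.16,-.08,.1),GA+np.pi/2)
```

```text
book centre g [-0.0482 -0.0718  0.026 ] sizes [0.145 0.102] yaw 3.8
corners g
 [[ 0.003 -0.     0.026]
 [ 0.003 -0.145  0.026]
 [-0.1   -0.142  0.026]
 [-0.099  0.     0.026]]
pos [ 0.5013 -0.212   0.09  ] t 15.45 F [ 0.2 -0.9  0.2] jaw yaw 2.8
axes
 [[ 0.02   0.999  0.049]
 [ 0.016  0.049 -0.999]
 [-1.     0.021 -0.015]]
shift cm [ -0.73   2.22 -15.03]
turn [-1.592  0.005 -0.028] q7 -0.02
turn [ 1.55  -0.028 -0.005] q7 -0.02
```

View pics/c6.png

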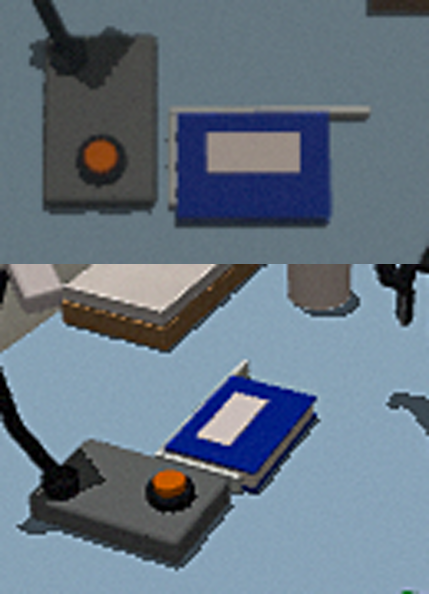

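The crop shows the book in the corner, its spine along the back rail and its end at the side rail. One more gentle +x push will make sure the spine is seated.

Call:
play_rows --plan '[0, 0, 0, 0.142, 0, 0, 0, 0, 0, 0.142, 0, 0, 0, 0, 0, 0.142, 0, 0, 0, 0, 0, 0.142, 0, 0, 0, 0, 0, 0.142, 0, 0, 0, 0, 0, 0.142, 0, 0, 0, 0, 0, 0.142, 0, 0, 0, 0, 0, 0.142, 0, 0]' --gripper 6

```text
time: 16.25
tool_pos: [0.5192, -0.1993, 0.0913]
eef_rot: [2.018, 0.476, -1.932]
contact_force: [0.5, 0.8, -0.4]
grip_width: 0.0601
```

Call:
play_rows --plan '[0, 0, 0, 0.142, 0, 0, 0, 0, 0, 0.142, 0, 0, 0, 0, 0, 0.13, 0, 0, 0, 0, 0, 0, 0, 0]'

```text
time: 16.65
tool_pos: [0.5285, -0.1917, 0.0915]
eef_rot: [2.269, 0.071, -2.169]
contact_force: [0.4, -0.8, 0.3]
grip_width: 0.06
```

Run:
```python
from h import *
go(g2w(-.15,-.074,.08),GA+np.pi/2)
```

```text
pos [ 0.5285 -0.1917  0.0915] t 16.65 F [ 0.4 -0.8  0.3] jaw yaw -88.0
axes
 [[ 0.045  0.034 -0.998]
 [ 0.032 -0.999 -0.033]
 [-0.999 -0.03  -0.046]]
shift cm [  1.57 -13.7   -0.1 ]
turn [3.104 0.045 0.072] q7 -1.39
turn [-0.036 -0.046  0.029] q7 -1.39
```

Call:
play_rows --plan '[0, -3.5, 0.6, -0.036, -0.046, 0.029, 0, -3.4, 0.3, 0, 0, 0, 0, -3.4, 0, 0, 0, 0, 0, -3.4, 0, 0, 0, 0, 0, 0, 0, 0, 0, 0]'

```text
time: 17.15
tool_pos: [0.5171, -0.0463, 0.0922]
eef_rot: [2.181, 0.105, -2.167]
contact_force: [0.3, 0.6, 0.2]
grip_width: 0.0601
```

Run:
```python
from h import *
print(w2g(status.state()['tool_pos']))
go(g2w(-.15,-.074,.008),GA+np.pi/2)
```

```text
[-0.15789418 -0.06549296  0.09223053]
pos [ 0.5171 -0.0463  0.0922] t 17.15 F [0.3 0.6 0.2] jaw yaw -84.6
axes
 [[ 0.006  0.094 -0.996]
 [ 0.002 -0.996 -0.094]
 [-1.    -0.002 -0.006]]
shift cm [ 8.43  0.88 -0.72]
turn [-3.117e+00 -3.000e-03 -1.000e-02] q7 -1.66
turn [ 0.024 -0.006  0.002] q7 -1.66
```

Call:
play_rows --plan '[3, 0.5, 0, 0.024, 0, 0, 3, 0.4, 0, 0, 0, 0, 2, 0, 0, 0, 0, 0, 0.4, 0, 0, 0, 0, 0, 0, 0, -1, 0, 0, 0, 0, 0, -1, 0, 0, 0, 0, 0, -0.8, 0, 0, 0, 0, 0, -0.5, 0, 0, 0]'

```text
time: 17.95
tool_pos: [0.5636, -0.045, 0.01]
eef_rot: [2.194, 0.112, -2.153]
contact_force: [-8.1, -0.4, 1.9]
grip_width: 0.0597
```

Call:
play_rows --plan '[0, 0, -0.5, 0, 0, 0, 0, 0, -0.4, 0, 0, 0, 0, 0, -0.4, 0, 0, 0, 0, 0, -0.4, 0, 0, 0]'

```text
time: 18.35
tool_pos: [0.5633, -0.0456, 0.0093]
eef_rot: [2.155, 0.102, -2.195]
contact_force: [-10.7, 0.1, 9.7]
grip_width: 0.06
```

Call:
play_rows --plan '[0, 0, 1, 0, 0, 0, 0, 0, 2, 0, 0, 0, -4, 0, 1, 0, 0, 0, -5, 0, 0, 0, 0, 0, -3, 0, 0, 0, 0, 0, 0, -4, 0, 0, 0, 0, 0, -4, 0, 0, 0, 0, 0, 0, 0, 0, 0, 0]' --gripper 6

```text
time: 19.15
tool_pos: [0.5194, 0.0297, 0.1394]
eef_rot: [2.168, 0.095, -2.185]
contact_force: [0.2, -0.1, 0.2]
grip_width: 0.0605
```

Call:
play_rows --plan '[0, 0, 0, 0, 0, 0, 0, 0, 0, 0, 0, 0, 0, 0, 0, 0, 0, 0]' --gripper 0

```text
time: 19.45
tool_pos: [0.52, 0.0287, 0.1405]
eef_rot: [2.17, 0.095, -2.18]
contact_force: [0.9, 0.6, 0.0]
grip_width: 0.0167
```

Run:
```python
from h import *
for n in('top','side'):
    p=cv2.imread(f'pics/{n}6.png');h=cv2.cvtColor(p,cv2.COLOR_BGR2HSV)
    m=cv2.inRange(h,(5,200,100),(14,255,255)); k,l,s,c=cv2.connectedComponentsWithStats(m)
    for i in range(1,k):
        if s[i][4]>40 and s[i][2]<25: print(n,s[i],c[i],atz(n,*c[i],.05).round(4),dep(n,np.load(f'pics/{n}6.npy'),*np.round(c[i])).round(4))
book('top7')
snap('side','side7')
print(status.state()['grip_width'])
go([.616,.100,.09],GA+np.pi/2)
```

```text
top [286 173   9   9  66] [290.06060606 176.83333333] [0.6193 0.1012 0.05  ] [0.6183 0.1012 0.0517]
side [271 233  10   6  46] [275.73913043 235.23913043] [0.6192 0.102  0.05  ] [0.6161 0.1046 0.0539]
book centre g [-0.05   -0.1021  0.026 ] sizes [0.084 0.099] yaw -87.3
corners g
 [[-0.    -0.061  0.026]
 [-0.001 -0.145  0.026]
 [-0.1   -0.142  0.026]
 [-0.099 -0.06   0.026]]
0.0021319413796194783
pos [0.52   0.0286 0.1403] t 19.55 F [ 1.3  0.3 -0.3] jaw yaw -84.9
axes
 [[-0.005  0.088 -0.996]
 [-0.002 -0.996 -0.088]
 [-1.     0.001  0.005]]
shift cm [  4.97  -6.27 -10.22]
turn [-3.123e+00  2.000e-03  8.000e-03] q7 -1.79
turn [ 0.018  0.005 -0.001] q7 -1.79
```

Both cameras put the button at (0.619, 0.101), with its top at about z 0.051. I'm moving above it at z 0.09.

Call:
play_rows --plan '[0, -2.1, -3.5, 0.018, 0.005, 0, 1, -2.1, -3.5, 0, 0, 0, 2, -2.1, -3.4, 0, 0, 0, 2, 0, 0, 0, 0, 0, 0, 0, 0, 0, 0, 0]'

```text
time: 20.05
tool_pos: [0.6222, 0.0941, 0.0861]
eef_rot: [2.187, 0.059, -2.192]
contact_force: [-1.1, -0.0, -1.2]
grip_width: -0.0001
```

Run:
```python
from h import *
go([.619,.1015,.056],GA+np.pi/2)
```

```text
pos [0.6222 0.0941 0.0861] t 20.05 F [-1.1 -0.  -1.2] jaw yaw -86.6
axes
 [[-0.002  0.059 -0.998]
 [-0.005 -0.998 -0.059]
 [-1.     0.005  0.003]]
shift cm [ 3.01 -0.77  0.26]
turn [ 3.131 -0.007 -0.004] q7 -1.95
turn [-0.011  0.003 -0.005] q7 -1.95
```

Call:
play_rows --plan '[1.5, -0.7, 0.2, -0.01, 0, 0, 1.2, -0.1, 0, 0, 0, 0, 0.3, 0, 0, 0, 0, 0, 0.3, 0, 0, 0, 0, 0]'

```text
time: 20.45
tool_pos: [0.619, 0.1003, 0.0518]
eef_rot: [2.182, 0.068, -2.187]
contact_force: [0.6, 1.1, 1.9]
grip_width: 0.0
```

Call:
play_rows --plan '[0.3, 0, 0, 0, 0, 0, 0.3, 0, 0, 0, 0, 0]'

```text
time: 20.65
tool_pos: [0.619, 0.1002, 0.0469]
eef_rot: [2.183, 0.067, -2.187]
contact_force: [-2.9, 1.0, 4.1]
grip_width: -0.0
```

Call:
play_rows --plan '[0.3, 0, 0, 0, 0, 0, 0.4, 0, 0, 0, 0, 0]'

```text
time: 20.85
tool_pos: [0.6193, 0.1003, 0.0455]
eef_rot: [2.183, 0.065, -2.185]
contact_force: [-14.9, -3.1, 41.3]
grip_width: 0.0002
```

Call:
play_rows --plan '[0.5, 0, 0, 0, 0, 0, 0.5, 0, 0, 0, 0, 0]'

```text
time: 21.05
tool_pos: [0.6193, 0.1003, 0.0456]
eef_rot: [2.182, 0.06, -2.183]
contact_force: [-16.0, -2.4, 37.8]
grip_width: 0.0001
```

The button bottomed out: it stopped after about 6 mm with the force at about 40 N. Releasing now and moving clear.

Call:
play_rows --plan '[-1, 0, 0, 0, 0, 0, -4, 0, 0, 0, 0, 0, -5, 0, 1, 0, 0, 0, -2, 0, 4, 0, 0, 0, 0, 2, 5, 0, 0, 0, 0, 2, 5, 0, 0, 0, 0, 2, 3, 0, 0, 0, 0, 0, 0, 0, 0, 0]'

```text
time: 21.85
tool_pos: [0.4421, 0.0274, 0.1745]
eef_rot: [2.196, 0.055, -2.167]
contact_force: [0.0, 0.3, -0.6]
grip_width: 0.0001
```

Run:
```python
from h import *
book('top8');snap('side','side8')
a=cv2.imread('pics/top8.png')
d=cv2.absdiff(a,cv2.imread('pics/top6.png'))[130:210,312:380]; print('diff',d.max(axis=2).mean())
f=lambda x,k:cv2.resize(x,None,fx=k,fy=k,interpolation=cv2.INTER_CUBIC)
b=f(cv2.imread('pics/side8.png')[170:270,225:355],2.4); c=f(a[130:210,260:390],3.9)[:240,:]
t=f(a,.75)[:300]
r=np.hstack([b[:240],c[:240,:480]]); r=r[:, :792]
cv2.imwrite('pics/fin.png',np.vstack([r,cv2.copyMakeBorder(t,0,0,0,r.shape[1]-t.shape[1],0)]))
print(status.state()['contact_force'],status.state()['tool_pos'])
```

```text
book centre g [-0.0482 -0.0718  0.026 ] sizes [0.102 0.145] yaw 3.8
corners g
 [[-0.099  0.     0.026]
 [ 0.003 -0.     0.026]
 [ 0.003 -0.145  0.026]
 [-0.1   -0.142  0.026]]
diff 9.248161764705882
[ 1.11498623 -0.78993096  0.50816798] [0.44627662 0.03019198 0.17535659]
```

View pics/fin.png

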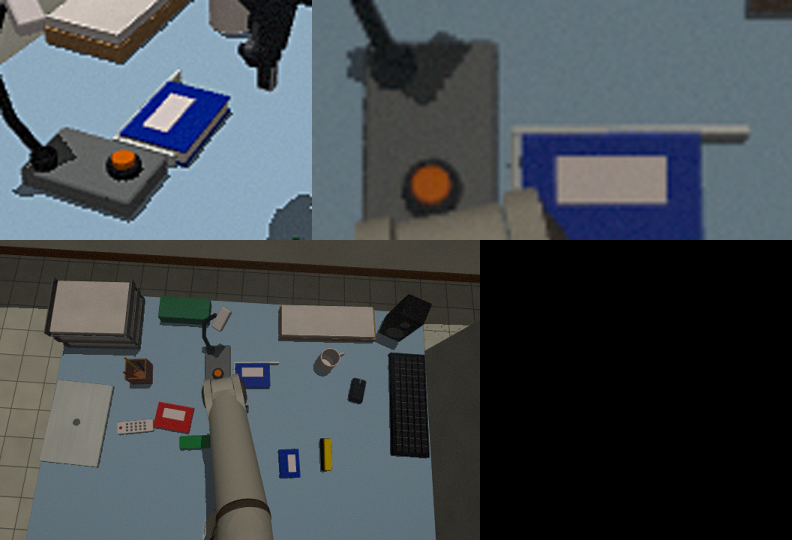

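The book is still in the corner, the button has sprung back, nothing else has moved and the arm is clear. Handing in.

```bash
python3 -c "
from station import ctrl; print(ctrl.sign_off())"
```

```text
the job is handed in; nothing more can be done
None
```

The blue book is in the corner of the guide, the snapshot button has been pressed once and released, and the job is handed in at about 22 s of robot time.

- **Book:** I slid it with the fingertips, +y to line it up, +x to the back rail and +y to the side rail. A last +x push seated the spine. Each rail contact showed as the pusher stopping while the force rose to about 9–11 N.
- **Button:** I pressed it with closed fingers until it stopped, after about 6 mm. The fingertip force peaked at about 41 N vertically, roughly 44 N in all. That is more than the button needed and just above the 40 N figure set for the arm and gripper body. Only the fingertips should have been touching, and the wrist stayed well below 120 N.
- **Last checks:** The final pictures put the book's corner within about 3 mm of the guide's corner, which is the measuring error. Its yaw read 3.8°, against a guide angle I took as 4.0° (the rails measured 3.1° and 4.2°). The position was unchanged from before the press, the button looked released, and no other object appeared to have moved. The arm hid part of the book in the last top view, but the side view showed it in place.

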